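# Stand the blue doll in the yellow painting ring

## Task

Take the blue doll out of the wooden rack and stand it upright, head up, in the yellow ring stand, well seated in the ring. Lower it into the ring before you let go, do not drop it, and leave the red and green dolls standing where they are.

Things in the scene. Friction and masses are not known exactly. Their poses are not given: they have to be found in the camera images.
- doll_blue: The blue-painted wooden doll, dead round: ball-shaped underside of radius 23 mm, straight side 46 mm across from 23 to 49 mm up, small round wooden head with a cap; 82 mm tall, 0.08 to 0.15 kg, weighted low. Origin at its lowest point, z up through the head. Starts upright in one of three holes, in a straight row 100 mm apart, of a fixed 18 mm high wooden rack, lowest point 10 mm above the table; lifts straight out.
- doll_red: The red-painted doll, otherwise the same as the blue one (46 mm across, 82 mm tall; origin at its lowest point, z up). It stands in another hole of the same rack and must stay there. Which doll has which hole varies.
- doll_green: The green-painted doll, otherwise the same as the blue one (46 mm across, 82 mm tall; origin at its lowest point, z up). It stands in another hole of the same rack and must stay there. Which doll has which hole varies.
- ring_yellow: Yellow ring stand fixed to the table: plain flat ring 64 mm across, 20 mm high, with an open hole 35 mm across. Origin at the centre of its underside, z up. A seated doll sinks 8 mm into the hole (lowest point 12 mm above the table), rests on its edge and stays about as upright as it was let go. A like white ring, not to be used, stands 80 mm or more away, centre to centre.
Things that resemble listed ones, but are neither listed nor needed, are in the scene too. Of the things shaped like the doll_blue, the blue one is meant. Leave any black look-alike of the doll_red alone.

How it is judged (in metres and radians):
On the way, in this order (a step that is already met when the one before it is completed fails the run):
1. the blue doll is lifted clear of the rack (height (world z) of doll_blue above 0.035 m), for 0.1 s.
2. while still held in the fingers, the blue doll is lowered into the yellow ring (its lowest point less than 25 mm above the table, within 20 mm of the ring's centre) (contact force between doll_blue and the fingers above 0.3 N and horizontal distance between doll_blue and ring_yellow below 0.02 m and z of doll_blue in the frame of ring_yellow below 0.025 m), for 0.05 s.
At the end, for the whole second after the job is handed in: The blue doll rests in the hole of the yellow ring, still and released: its lowest point within 12 mm of the ring's axis and 6 to 18 mm above the table, leaning no more than 12 degrees, head up. The red and green dolls still stand in the rack, moved less than 20 mm and leaning less than 15 degrees (horizontal distance between doll_blue and ring_yellow below 0.012 m and z of doll_blue in the frame of ring_yellow between 0.006 and 0.018 m and angle between doll_blue's own z axis and vertical below 0.21 rad and contact force between doll_blue and ring_yellow above 0.2 N and linear speed of doll_blue below 0.02 m/s and distance of each of doll_red, doll_green from where it was at the start of the episode below 0.02 m and angle between each of doll_red, doll_green's own z axis and vertical below 0.26 rad); the robot touches nothing.
It fails at once if the red doll is pulled out or knocked over (distance of doll_red from where it was at the start of the episode above 0.03 m or angle between doll_red's own z axis and vertical above 0.6 rad).
It fails at once if the green doll is pulled out or knocked over (distance of doll_green from where it was at the start of the episode above 0.03 m or angle between doll_green's own z axis and vertical above 0.6 rad).
It also fails if it takes over 40 s, if anything falls off the work surface, if the arm or the gripper's body presses on something with over 40 N, if the wrist force passes 120 N, or if a joint passes its speed limit or range.

## Robot

A 6-joint arm with a two-finger parallel gripper is mounted at the origin on the work surface. World frame = base frame: x ahead of the robot, y to its left, z up, the work surface at z = 0. Lengths are in m, angles in degrees, forces in N, time in s.
With the tool pointing down it reaches from about 0.3 to 0.75 m from the base axis. Payload 8.5 kg.
Tool frame: the origin (TCP) lies at the very end of the fingers, on their centre line; the grasp point (between the pads) lies 19 mm behind it (env.grip_point_offset is the distance from the TCP to the grasp point, in m); z points along the fingers, y is the direction in which the jaws open and shut (so a half turn about z gives the same grasp; the last joint's range is limited). The gripper opens to 85 mm and grips with 20 to 120 N. Pads are 22 mm wide; open, the fingers measure 114 mm over their backs; the gripper's body (76 mm by 85 mm) begins 54 mm behind the grasp point. The pads swing forward as they close: fully open they stand 13 mm farther back than shut.
Start: joints at [-86.247, 21.807, 74.336, -0, 83.858, -12.336], TCP at [0.152, -0.528, 0.231] pointing down, gripper open.
Joint ranges: [-178.18, 178.18], [-50.72, 133.34], [12.68, 142.11], [-81.47, 261.47], [9.98, 163.14], [-165.26, 165.26]. Speed limits (degrees/s): [136.94, 136.94, 180, 180, 180, 180].

## Interface

Orientations are given as a 3x3 rotation matrix whose columns are the frame's x, y, z axes.
In Python, from rig import env gives the robot as it stands.
- The arm moves only by the tool move_arm, never from a script. Its argument "moves" is a list of rows, each a list of 4 numbers: the shift along the tool's x, y, z in mm, then the turn about the tool's z in rad. In form: [[tx, ty, tz, spin], ...]. A call has 1 to 20 rows; each row is the pose to reach, as a shift and turn from the pose commanded when the call began, along the tool's axes at that moment; what a row does not reach only later rows make up. A row lasts 1/10 s, in which the tool goes at most 50 mm and 8.59 degrees, less where a joint would pass 70% of its speed; a pose out of reach is approached as far as the arm can. A call with a gripper value outside its range is refused whole. "grip" is the closure, from 0 (fully open) to 1 (shut), set as the call begins (left out, the last holds). The fingers move at their own pace and stop on an object; "grip_force" is the grip in N (left out, the last holds). Time passes only in rows, so rows that repeat a pose let the fingers close. It gives the time, the measured TCP pose, the force and the opening at its end, in the units of the state.
- env.observe(): the state, without advancing time (a new reading comes with each control period).
- env.get_image(name): name is "side" or "top" or "wrist"; returns the picture (384x512x3 uint8, red, green, blue); there is no depth.
- env.get_calibration(name): a dict with "fovy" (degrees; the focal length in pixels is half the picture's height over the tangent of half this angle, whatever the lens; pixels are square), "cx", "cy" (the principal point, pixels), "k1" (the pictures are not rectified: a ray, as slopes to the right and down, at radius r is drawn at 1 + k1 r^2 times it, then the intrinsics apply), "extrinsics" (4x4, takes a point from world to camera coordinates); the wrist camera has in their place "tool_from_camera" (4x4, takes a point from camera to tool coordinates, whose origin is the TCP and whose axes are the flange's). Camera axes: x right, y up, looking along -z (the intrinsics and any distortion apply to the point x, -y, -z); pixel columns grow to the right and rows downward; lengths in m; the calibration is good to about 2 mm. A picture is of the moment at which its call begins: read the wrist's pose just before it. get_calibration takes no time and is no camera call.
- env.close_job(): hands the job in, once; it reports no verdict.
Trained networks look in the newest picture that a camera, given by its name, has taken for a name from the list of things; names that differ only in an ending like _2 or _b are one class to them, and where a whole thing is asked for, a point or a joint stands for the part that bears it (a point fixed in the world has none). Each returns a list of dicts, best first, with "conf" (0 to 1); they miss things now and then, are a little off and sometimes report something else, mostly with a low value. They report only what shows in the picture. A call takes as long as a camera call. They do not tell look-alikes from the thing itself.
- env.silhouettes(camera, name): "region" (384x512 bool, what is visible of it) and "point" ([row, column] in pixels, amid what is visible of it).
- env.tip_of(camera, name): "point" ([row, column] in pixels: a listed point, or the origin of a listed thing).
The state is a dict: "time_s": time; "q": joint angles; "qvel": joint speeds; "joint_efforts": joint torques, N m; "position": TCP position; "tool_rot": TCP orientation; "ft_force": force on the tool from outside, world axes, zero at the start; "wrist_torque": the same for the moment, N m; "grip_width": finger opening in m.
Only numpy, scipy, OpenCV 4.12 (cv2) and the standard library are available. Lean on these libraries where they do the work, as an engineer would, in place of code of your own. Each camera call takes 0.05 s, during which the arm holds its last target.

## Working session

There is one attempt and no reset: what is moved stays moved. The work goes in short steps, Python scripts to look and compute and a tool call to move; the robot and the scene stay as the last step left them, time stands still between calls to the robot, and variables do not carry over. Pictures are saved under pics/ and viewed, and the job is handed in when it is done.

Besides the shell and the picture viewer there is one more tool, called after "Call:" as name([rows], argument=value, ...), one row to a line, values as JSON. move_arm: Moves the arm, as the interface text tells. Its arguments: {"type":"object","properties":{"moves":{"type":"array"},"grip":{"type":"number"},"grip_force":{"type":"number"}},"required":["moves"]}

```bash
mkdir -p pics; cat > h.py <<'E'
from rig import env
import numpy as np, cv2
def save(n,img): cv2.imwrite('pics/'+n+'.png',cv2.cvtColor(img,cv2.COLOR_RGB2BGR))
def K(c):
    f=192/np.tan(np.radians(c['fovy'])/2); return f
def ray(cam,pt,state=None):
    c=env.get_calibration(cam); f=K(c)
    d=np.array([(pt[1]-c['cx'])/f,(pt[0]-c['cy'])/f])
    u=d.copy()
    for _ in range(30): u=d/(1+c['k1']*(u@u))
    v=np.array([u[0],-u[1],-1.0])
    if 'extrinsics' in c: T=np.linalg.inv(np.array(c['extrinsics']))
    else:
        W=np.eye(4);W[:3,:3]=np.array(state['tool_rot']);W[:3,3]=state['position'];T=W@np.array(c['tool_from_camera'])
    return T[:3,3],T[:3,:3]@v
def onplane(cam,pt,z,state=None):
    o,v=ray(cam,pt,state); return o+v*(z-o[2])/v[2]
def proj(cam,p,state=None):
    c=env.get_calibration(cam); f=K(c)
    if 'extrinsics' in c: T=np.array(c['extrinsics'])
    else:
        W=np.eye(4);W[:3,:3]=np.array(state['tool_rot']);W[:3,3]=state['position'];T=np.linalg.inv(W@np.array(c['tool_from_camera']))
    q=T@np.append(p,1); s=np.array([q[0],-q[1]])/-q[2]; s=s*(1+c['k1']*(s@s))
    return s[1]*f+c['cy'],s[0]*f+c['cx']
E
python3 - <<'E'
from h import *
s=env.observe(); print(s['time_s'],s['position'],np.round(s['tool_rot'],3).tolist(),s['grip_width'])
a=env.get_image('top');b=env.get_image('side')
save('a_top',a);save('a_side',b)
for cam in('top','side'):
    c=env.get_calibration(cam); print(cam,c['fovy'],c['k1'],np.round(np.linalg.inv(c['extrinsics']),3).tolist())
for n in('doll_blue','ring_yellow'):
    for d in env.tip_of('top',n): print(n,d['conf'],d['point'],onplane('top',d['point'],.01 if 'doll' in n else 0))
    for d in env.silhouettes('top',n): print(n,'sil',d['conf'],d['point'],d['region'].sum(),onplane('top',d['point'],.05 if 'doll' in n else .02))
E
```

```text
0.0 [ 0.15237849 -0.52814054  0.2306976 ] [[0.961, 0.277, -0.0], [0.277, -0.961, 0.001], [0.0, -0.001, -1.0]] 0.08533704555190344
top 48.23953904128011 -0.1289974270561443 [[-0.028, 0.98, -0.195, 0.358], [-1.0, -0.029, -0.002, 0.012], [-0.008, 0.195, 0.981, 0.873], [0.0, 0.0, 0.0, 1.0]]
side 42.49327123943973 -0.20843564490635666 [[-0.979, 0.151, -0.138, 0.335], [-0.204, -0.657, 0.726, 0.941], [0.019, 0.739, 0.674, 0.881], [0.0, 0.0, 0.0, 1.0]]
doll_blue 0.97 [211.9, 97.0] [0.48021865 0.33572478 0.01      ]
doll_blue 0.72 [196.5, 146.7] [0.50967379 0.23121127 0.01      ]
doll_blue sil 0.89 [194.2, 142.8] 520 [0.50746181 0.2289617  0.05      ]
doll_blue sil 0.89 [209.3, 89.9] 568 [0.48008392 0.33553584 0.05      ]
ring_yellow 0.62 [184.4, 328.8] [ 0.52574839 -0.14613861  0.        ]
ring_yellow sil 0.88 [174.3, 324.7] 563 [ 0.54315719 -0.13542991  0.02      ]
```

View pics/a_top.png

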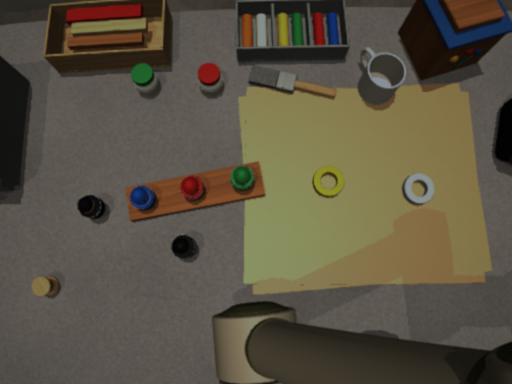

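View pics/a_side.png

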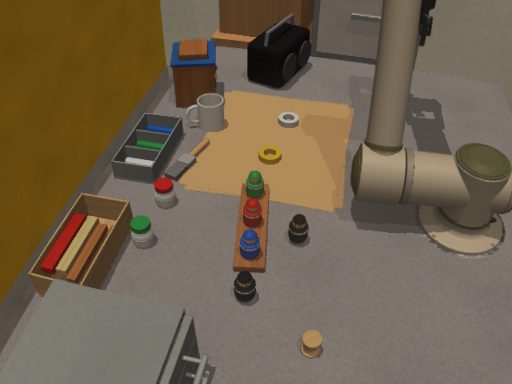

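The blue doll is in the rack's left hole in the top view, at about row 197, col 142. Red is in the middle and green is at the right end. The yellow ring is at about (181,328), and the white one is at (188,419). Next I'll refine these by colour and triangulation.

```bash
python3 - <<'E'
from h import *
def tri(p1,p2):
    o1,v1=ray('top',p1);o2,v2=ray('side',p2)
    A=np.stack([v1,-v2],1);t=np.linalg.lstsq(A,o2-o1,rcond=None)[0]
    a=o1+v1*t[0];b=o2+v2*t[1];return (a+b)/2,np.linalg.norm(a-b)
I={n:cv2.cvtColor(cv2.imread(f'pics/a_{n}.png'),cv2.COLOR_BGR2HSV) for n in('top','side')}
def comp(n,lo,hi,win):
    m=cv2.inRange(I[n],lo,hi);k=np.zeros_like(m);r0,r1,c0,c1=win;k[r0:r1,c0:c1]=1;m=m*k
    cs,_=cv2.findContours(m,cv2.RETR_EXTERNAL,cv2.CHAIN_APPROX_NONE);c=max(cs,key=cv2.contourArea)
    e=cv2.fitEllipse(c);print(n,e,cv2.boundingRect(c));return (e[0][1],e[0][0]),c
t,ct=comp('top',(22,190,90),(34,255,255),(160,205,305,352)); s,cs=comp('side',(18,190,60),(34,255,255),(140,170,250,290))
print('ring tri',tri(t,s),onplane('top',t,.02),onplane('side',s,.012))
for nm,lo,hi,wt,ws in(('blue',(105,120,30),(130,255,255),(175,220,120,165),(220,265,232,268)),('green',(55,120,30),(85,255,255),(155,200,225,262),(165,205,240,270))):
    t,_=comp('top',lo,hi,wt); s,_=comp('side',lo,hi,ws); print(nm,tri(t,s),onplane('top',t,.07))
# network both cams
for n in('doll_blue','doll_red','doll_green','ring_yellow'):
    for cam in('top','side'):
        print(n,cam,[(round(d['conf'],2),np.round(d['point'],1).tolist(),np.round(onplane(cam,d['point'],.01 if 'doll' in n else 0),3).tolist()) for d in env.tip_of(cam,n)])
for p in((243,183),(204,92)): print('black',onplane('top',p,.04))
for n,(r,c),sz in(('top',(190,200),130),):
    im=cv2.imread(f'pics/a_{n}.png')[150:260,70:360];cv2.imwrite('pics/a_crop.png',cv2.resize(im,None,fx=2.7,fy=2.7,interpolation=cv2.INTER_CUBIC))
E
```

```text
top ((329.5041809082031, 166.7025146484375), (9.011445045471191, 9.23445987701416), 95.88546752929688) (323, 171, 14, 6)
side ((269.2214660644531, 154.51856994628906), (17.069538116455078, 21.336097717285156), 91.34610748291016) (259, 146, 22, 18)
ring tri (array([ 0.54658167, -0.14738821,  0.01057404]), np.float64(0.028113898262922075)) [ 0.55880451 -0.14634956  0.02      ] [ 0.53184644 -0.14146875  0.012     ]
top ((141.38201904296875, 196.96530151367188), (21.310840606689453, 22.128049850463867), 168.18527221679688) (131, 186, 22, 23)
side ((249.22618103027344, 234.625), (9.395163536071777, 12.639091491699219), 89.1219711303711) (243, 230, 14, 10)
blue (array([0.50101044, 0.22537081, 0.07467461]), np.float64(0.006516951688002413)) [0.49852136 0.22636286 0.07      ]
top ((241.58876037597656, 177.05682373046875), (20.793691635131836, 21.437557220458984), 81.68724060058594) (231, 167, 22, 21)
side ((254.28598022460938, 174.85623168945312), (7.605367183685303, 10.13670539855957), 91.15154266357422) (249, 171, 11, 9)
green (array([0.5328533 , 0.03289173, 0.08058008]), np.float64(0.0068
[... 153 characters left out ...]
)]
doll_blue side [(0.78, [256.2, 250.5], [0.5, 0.232, 0.01]), (0.56, [296.5, 245.6], [0.485, 0.343, 0.01])]
doll_red top [(0.92, [190.8, 191.0], [0.519, 0.139, 0.01]), (0.76, [245.2, 187.4], [0.408, 0.147, 0.01]), (0.27, [181.0, 239.6], [0.536, 0.039, 0.01])]
doll_red side [(0.96, [225.9, 250.7], [0.521, 0.139, 0.01]), (0.74, [234.8, 296.4], [0.408, 0.143, 0.01])]
doll_green top [(0.95, [183.5, 242.5], [0.531, 0.033, 0.01])]
doll_green side [(0.75, [195.3, 256.1], [0.532, 0.03, 0.01])]
ring_yellow top [(0.62, [184.4, 328.8], [0.526, -0.146, 0.0])]
ring_yellow side [(0.88, [156.5, 269.5], [0.532, -0.148, 0.0])]
black [0.41075192 0.15077234 0.04      ]
black [0.49220059 0.33551136 0.04      ]
```

View pics/a_crop.png

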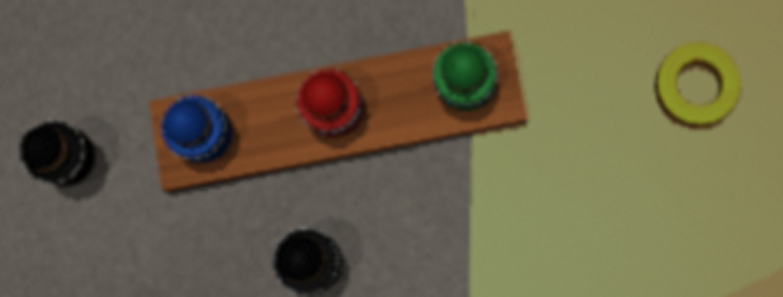

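Call:
move_arm([
  [470,-262,0,-1.43],
  [470,-262,0,-1.43],
  [470,-262,0,-1.43],
  [470,-262,0,-1.43],
  [470,-262,0,-1.43],
  [470,-262,0,-1.43],
  [470,-262,0,-1.43],
  [470,-262,0,-1.43],
  [470,-262,0,-1.43],
  [470,-262,0,-1.43],
  [470,-262,0,-1.43],
  [470,-262,0,-1.43],
  [470,-262,0,-1.43],
  [470,-262,0,-1.43],
  [470,-262,0,-1.43],
], grip=0)

```text
time_s: 2.2
position: [0.5308, -0.1474, 0.2315]
tool_rot: [[-0.138, 0.99, -0.0], [0.99, 0.138, -0.0], [-0.0, -0.0, -1.0]]
ft_force: [-0.3, -0.1, 0.1]
grip_width: 0.0857
```

```bash
python3 - <<'E'
from h import *
s=env.observe(); print(s['time_s'],s['position'],np.round(s['tool_rot'],3).tolist(),s['grip_width'],np.abs(s['qvel']).max())
im=env.get_image('wrist');save('b_wrist',im)
c=env.get_calibration('wrist');print(c['fovy'],c['k1'],np.round(c['tool_from_camera'],3).tolist())
for n in('ring_yellow',):
    print([(d['conf'],d['point'],onplane('wrist',d['point'],0,s)) for d in env.tip_of('wrist',n)],[(d['conf'],d['point'],d['region'].sum()) for d in env.silhouettes('wrist',n)])
E
```

```text
2.2 [ 0.53078464 -0.14744405  0.23147999] [[-0.138, 0.99, -0.0], [0.99, 0.138, -0.0], [-0.0, -0.0, -1.0]] 0.08570610883607133 0.11242759429592603
61.09835069828049 -0.019042370659823452 [[0.0, 0.96, 0.282, 0.071], [1.0, -0.0, -0.0, -0.0], [-0.0, 0.282, -0.96, -0.144], [0.0, 0.0, 0.0, 1.0]]
[(0.73, [158.0, 251.1], array([ 0.52800945, -0.14318198,  0.        ]))] [(0.94, [170.1, 258.9], np.int64(2005))]
```

View pics/b_wrist.png

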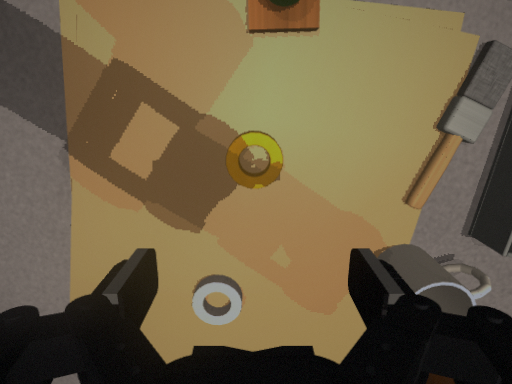

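The wrist view shows the yellow ring centred at about (159,255) in row and column, and the white one at (300,217). I'll fit the ring's edge and see what world position it gives.

```bash
cat > ring.py <<'E'
from h import *
from scipy.optimize import least_squares
def fit(cam,bgr,win,s=None):
    H=cv2.cvtColor(bgr,cv2.COLOR_BGR2HSV);m=cv2.inRange(H,(20,215,60),(34,255,255))
    k=np.zeros_like(m);r0,r1,c0,c1=win;k[r0:r1,c0:c1]=1
    m=cv2.morphologyEx(m*k,cv2.MORPH_CLOSE,np.ones((3,3),np.uint8))
    cs,_=cv2.findContours(m,cv2.RETR_EXTERNAL,cv2.CHAIN_APPROX_NONE);c=max(cs,key=cv2.contourArea)
    print(cam,'bbox',cv2.boundingRect(c),cv2.fitEllipse(c)[0])
    return c
E
python3 - <<'E'
from ring import *
s=env.observe()
im=cv2.imread('pics/b_wrist.png');c=fit('wrist',im,(120,200,215,295))
(x,y)=cv2.fitEllipse(c)[0]
for z in(.02,.01): print(onplane('wrist',(y,x),z,s))
P=np.array([onplane('wrist',(q[0][1],q[0][0]),.02,s)[:2] for q in c])
r=least_squares(lambda p:np.hypot(*(P-p[:2]).T)-p[2],[.53,-.145,.032],loss='soft_l1',f_scale=.001);print('circle',r.x)
for p in((160,255),(159.5,254.5)): print(onplane('wrist',p,.02,s))
for p in((.531,-.146,.02),): print(proj('top',p),proj('side',p))
E
```

```text
wrist bbox (253, 178, 6, 6) (255.72543334960938, 180.27456665039062)
[ 0.5365013  -0.16372258  0.02      ]
[ 0.53694297 -0.16617131  0.01      ]
circle [ 0.53636084 -0.16392562  0.00223834]
[ 0.53245236 -0.14099127  0.02      ]
[ 0.53182681 -0.14051446  0.02      ]
(np.float64(179.97471429793032), np.float64(330.21540287300434)) (np.float64(151.377235253366), np.float64(269.9000833542082))
```

```bash
python3 - <<'E'
from ring import *
s=env.observe()
im=cv2.imread('pics/b_wrist.png')
import sys
R=env.silhouettes('wrist','ring_yellow')[0]['region'].astype(np.uint8)
cs,_=cv2.findContours(R,cv2.RETR_EXTERNAL,cv2.CHAIN_APPROX_NONE);c=max(cs,key=cv2.contourArea);print(cv2.boundingRect(c))
P=np.array([onplane('wrist',(q[0][1],q[0][0]),.02,s)[:2] for q in c])
r=least_squares(lambda p:np.hypot(*(P-p[:2]).T)-p[2],[.53,-.145,.032],loss='soft_l1',f_scale=.001);print('circle',r.x)
print('rings px',cv2.boundingRect(c))
o=im.copy()
X=r.x
for cam,img,st in(('wrist',im,s),('top',cv2.imread('pics/a_top.png'),None),('side',cv2.imread('pics/a_side.png'),None)):
    big=cv2.resize(img,None,fx=4,fy=4,interpolation=cv2.INTER_CUBIC)
    for rad,col in((.032,(0,0,255)),(.0175,(255,0,0))):
        pts=np.array([proj(cam,(X[0]+rad*np.cos(a),X[1]+rad*np.sin(a),.02),st)[::-1] for a in np.linspace(0,6.28,60)])
        cv2.polylines(big,[np.int32(pts*4+2)],True,col,1)
    r0,c0=np.array(proj(cam,(X[0],X[1],.02),st))*4
    r0=int(r0);c0=int(c0);cv2.imwrite(f'pics/c_{cam}.png',big[max(r0-125,0):r0+125,c0-125:c0+125])
cv2.imwrite('pics/c_all.png',np.hstack([cv2.imread(f'pics/c_{n}.png') for n in('wrist','top','side')]))
E
```

```text
(227, 129, 56, 60)
circle [ 0.53108177 -0.14043783  0.031725  ]
rings px (227, 129, 56, 60)
```

View pics/c_all.png

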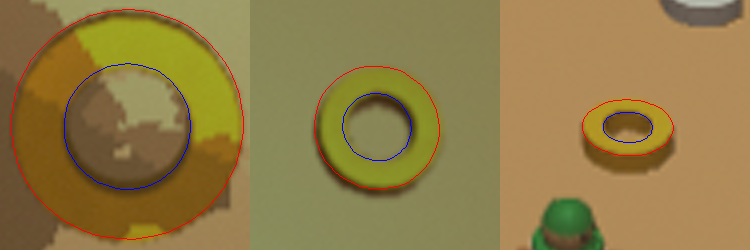

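Call:
move_arm([
  [378,26,0,0],
  [378,26,0,0],
  [378,26,0,0],
  [378,26,0,0],
  [378,26,0,0],
  [378,26,0,0],
  [378,26,0,0],
  [378,26,0,0],
  [378,26,0,0],
  [378,26,0,0],
  [378,26,0,0],
  [378,26,0,0],
], grip=0)

```text
time_s: 3.6
position: [0.5047, 0.2303, 0.2314]
tool_rot: [[-0.138, 0.99, 0.0], [0.99, 0.138, -0.0], [-0.0, 0.0, -1.0]]
ft_force: [0.9, -0.3, 0.6]
grip_width: 0.0856
```

```bash
python3 - <<'E'
from h import *
s=env.observe(); print(s['time_s'],s['position'],np.round(s['tool_rot'],3).tolist(),np.abs(s['qvel']).max())
im=env.get_image('wrist');save('d_wrist',im)
for n in('doll_blue','doll_red','doll_green'):
    print(n,[(d['conf'],d['point'],onplane('wrist',d['point'],.01,s)) for d in env.tip_of('wrist',n)])
E
```

```text
3.6 [0.50470497 0.23034486 0.23140896] [[-0.138, 0.99, 0.0], [0.99, 0.138, -0.0], [-0.0, 0.0, -1.0]] 0.17768195001184325
doll_blue [(0.8, [61.2, 252.8], array([0.48949779, 0.33824564, 0.01      ])), (0.72, [161.7, 251.2], array([0.50245134, 0.23220618, 0.01      ]))]
doll_red [(0.85, [240.8, 250.8], array([0.51536519, 0.13510423, 0.01      ])), (0.62, [214.2, 162.9], array([0.40668175, 0.15479926, 0.01      ]))]
doll_green [(0.66, [315.3, 255.4], array([0.53597489, 0.0298793 , 0.01      ]))]
```

View pics/d_wrist.png

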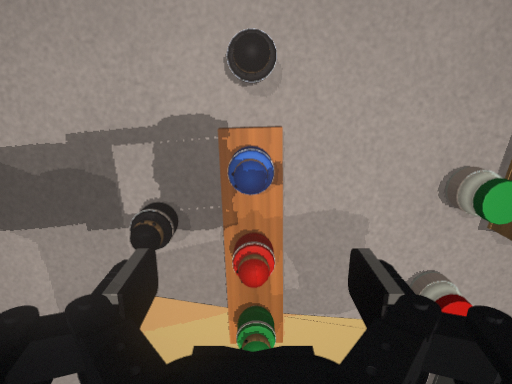

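```bash
python3 - <<'E'
from h import *
s=env.observe(); im=cv2.imread('pics/d_wrist.png')
outs=[]
for X in((.5035,.2315),(.505,.231),(.502,.231)):
    b=cv2.resize(im[125:215,210:300],None,fx=3,fy=3,interpolation=cv2.INTER_CUBIC)
    for z,rad,col in((.059,.023,(0,255,255)),(.033,.023,(255,255,0)),(.018,.0225,(0,0,255)),(.092,.001,(255,255,255))):
        pts=np.array([proj('wrist',(X[0]+rad*np.cos(a),X[1]+rad*np.sin(a),z),s)[::-1] for a in np.linspace(0,6.28,60)])
        cv2.polylines(b,[np.int32((pts-[210,125]+.5)*3)],True,col,1)
    outs.append(b)
outs=outs[:3]
cv2.imwrite('pics/e.png',np.hstack(outs)[:, :800])
E
```

```text
(no output)
```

View pics/e.png

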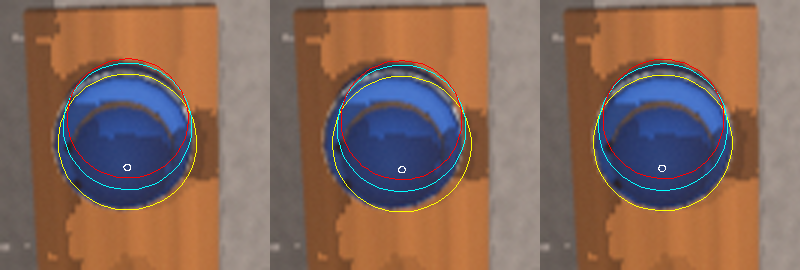

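Call:
move_arm([
  [2,-2.5,40,0],
  [2,-2.5,80,0],
  [2,-2.5,110,0],
  [2,-2.5,110,0],
  [2,-2.5,110,0],
])

```text
time_s: 4.3
position: [0.5022, 0.2331, 0.1222]
tool_rot: [[-0.139, 0.99, 0.001], [0.99, 0.139, 0.0], [0.0, 0.001, -1.0]]
ft_force: [0.3, 0.4, 0.8]
grip_width: 0.0853
```

```bash
python3 - <<'E'
from h import *
s=env.observe(); print(s['time_s'],s['position'],np.abs(s['qvel']).max())
im=env.get_image('wrist');save('f_wrist',im)
E
```

```text
4.3 [0.50216981 0.23306871 0.12220749] 1.6341379131231817
```

View pics/f_wrist.png

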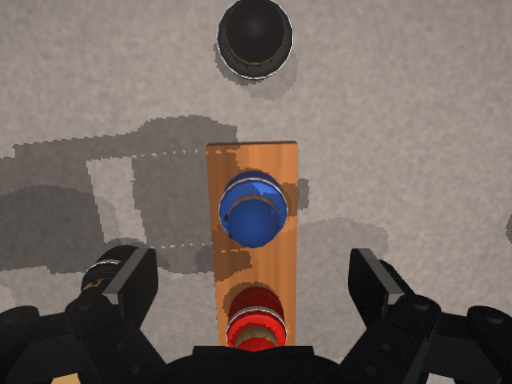

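The blue doll is centred between the open fingers at about (210,253), and the black look-alikes are clear of them. I'll go down and close.

Call:
move_arm([
  [0,0,30,0],
  [0,0,60,0],
  [0,0,80,0],
  [0,0,90,0],
  [0,0,95,0],
  [0,0,95,0],
  [0,0,95,0],
])

```text
time_s: 5.05
position: [0.5024, 0.2333, 0.0275]
tool_rot: [[-0.14, 0.99, 0.002], [0.99, 0.14, 0.0], [0.0, 0.002, -1.0]]
ft_force: [-0.3, 0.8, -0.0]
grip_width: 0.0852
```

```bash
python3 - <<'E'
from h import *
s=env.observe(); print(s['time_s'],s['position'],s['ft_force'],np.abs(s['qvel']).max())
im=env.get_image('side');save('g_side',im[120:330,150:370].repeat(3,0).repeat(3,1)[:600])
E
```

```text
5.05 [0.50236721 0.23328148 0.02752419] [-0.29336802  0.756442   -0.03268546] 0.19410401522979812
```

View pics/g_side.png

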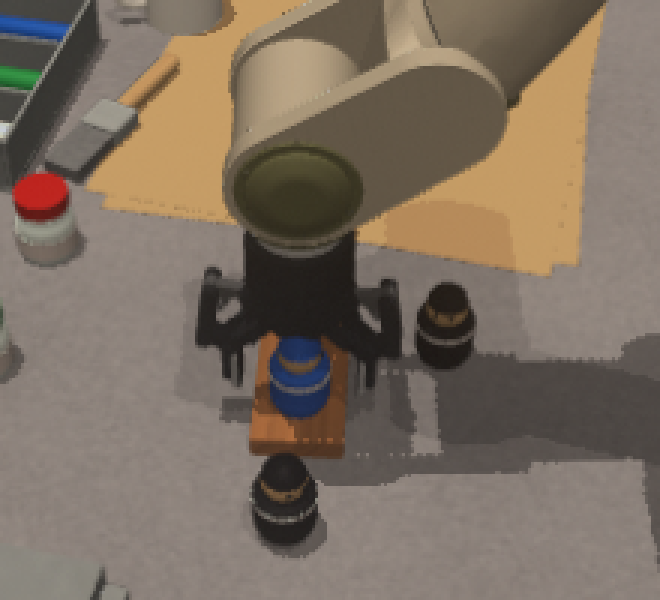

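The side view shows the doll between the open pads, with nothing touching. I'll close on it.

Call:
move_arm([
  [0,0,0,0],
  [0,0,0,0],
  [0,0,0,0],
  [0,0,0,0],
  [0,0,0,0],
  [0,0,0,0],
  [0,0,0,0],
  [0,0,0,0],
], grip=1, grip_force=35)

```text
time_s: 5.9
position: [0.5021, 0.2332, 0.0266]
tool_rot: [[-0.14, 0.99, 0.001], [0.99, 0.14, 0.0], [0.0, 0.001, -1.0]]
ft_force: [2.2, 1.2, 4.4]
grip_width: 0.0449
```

Call:
move_arm([
  [0,0,-10,0],
  [0,0,-20,0],
  [0,0,-35,0],
  [0,0,-55,0],
  [0,0,-80,0],
  [0,0,-110,0],
  [0,0,-140,0],
  [0,0,-140,0],
  [0,0,-140,0],
])

```text
time_s: 6.8
position: [0.5012, 0.233, 0.1666]
tool_rot: [[-0.14, 0.99, 0.0], [0.99, 0.14, 0.0], [0.0, 0.0, -1.0]]
ft_force: [1.0, 0.0, -2.1]
grip_width: 0.0452
```

```bash
python3 - <<'E'
from h import *
s=env.observe(); print(s['time_s'],s['position'],s['ft_force'],s['grip_width'])
save('h_wrist',env.get_image('wrist'))
im=env.get_image('side');save('h_side',im[60:310,150:400].repeat(2,0).repeat(2,1))
E
```

```text
6.8 [0.50115957 0.23303978 0.16662833] [ 0.97124246  0.00789335 -2.05037574] 0.0451664854372369
```

View pics/h_wrist.png

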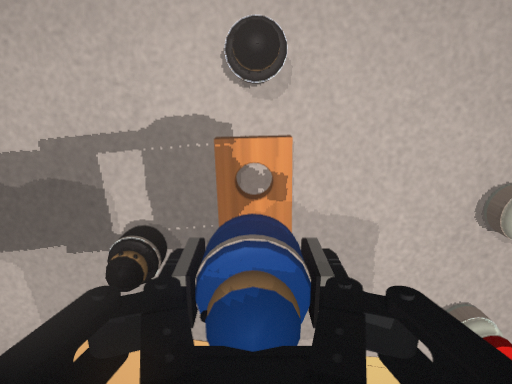

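View pics/h_side.png

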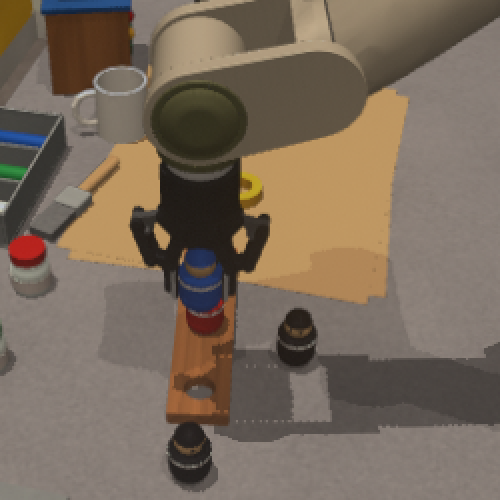

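```bash
python3 - <<'E'
from h import *
s=env.observe(); im=cv2.imread('pics/h_wrist.png')
for p in((179,254),): print('hole',onplane('wrist',p,.018,s))
R=np.array(s['tool_rot']);tcp=s['position']
b=cv2.resize(im[130:384,170:340],None,fx=3,fy=3,interpolation=cv2.INTER_CUBIC)[:, :]
bs=[]
for dx in(-.002,0,.002):
    b=cv2.resize(im[190:360,170:340],None,fx=1.5,fy=1.5,interpolation=cv2.INTER_CUBIC)
    base=tcp+R@np.array([dx,0,0]); base[2]=tcp[2]-.0166
    for z,rad,col in((.0,.002,(0,255,255)),(.023,.023,(0,255,255)),(.049,.023,(0,0,255))):
        pts=np.array([proj('wrist',base+np.array([rad*np.cos(a),rad*np.sin(a),z]),s)[::-1] for a in np.linspace(0,6.28,60)])
        cv2.polylines(b,[np.int32((pts-[170,190]+.5)*1.5)],True,col,1)
    bs.append(b)
cv2.imwrite('pics/i.png',np.hstack(bs))
r=onplane('wrist',(179,254),.018,s)
for rr in(160,198): print(onplane('wrist',(rr,254),.018,s))
E
```

```text
hole [0.50132347 0.23301771 0.018     ]
[0.49882879 0.25053755 0.018     ]
[0.50390344 0.21489997 0.018     ]
```

View pics/i.png

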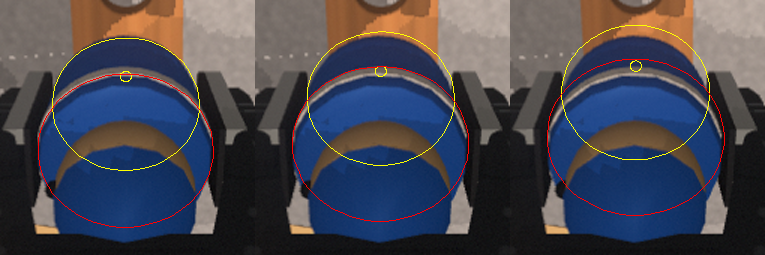

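The doll is held upright. The empty hole's centre measures (0.501,0.233), which matches the TCP, so it's centred in the grip. Now I'll carry it at this height to above the ring.

Call:
move_arm([
  [-30,-2,0,0],
  [-70,-4,0,0],
  [-115,-7,0,0],
  [-160,-10,0,0],
  [-205,-12,0,0],
  [-250,-15,0,0],
  [-295,-18,0,0],
  [-335,-20,0,0],
  [-360,-22,0,0],
  [-373,-23,0,0],
  [-373,-23,0,0],
  [-373,-23,0,0],
  [-373,-23,0,0],
])

```text
time_s: 8.2
position: [0.5308, -0.138, 0.1662]
tool_rot: [[-0.141, 0.99, -0.001], [0.99, 0.141, 0.001], [0.001, -0.0, -1.0]]
ft_force: [-0.3, -0.2, -0.8]
grip_width: 0.0452
```

```bash
python3 - <<'E'
from h import *
s=env.observe(); print(s['time_s'],s['position'],s['ft_force'],s['grip_width'],np.abs(s['qvel']).max())
im=env.get_image('wrist');save('j_wrist',im)
b=cv2.cvtColor(im,cv2.COLOR_RGB2BGR)
for rad in(.0175,.032):
    pts=np.array([proj('wrist',np.array([.531+rad*np.cos(a),-.141+rad*np.sin(a),.02]),s)[::-1] for a in np.linspace(0,6.28,60)])
    cv2.polylines(b,[np.int32(pts+.5)],True,(0,0,255),1)
cv2.imwrite('pics/j2.png',b)
E
```

```text
8.2 [ 0.53079217 -0.13799554  0.16619689] [-0.25783413 -0.19929013 -0.82596708] 0.045164753282189794 0.2036869033709817
```

View pics/j2.png

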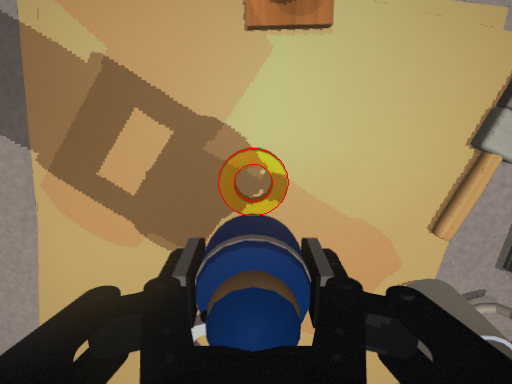

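The overlay lies on the ring, centred at about (182,253). I'll shift 2 mm back and lower to just above it.

Call:
move_arm([
  [-2,0,20,0],
  [-2,0,45,0],
  [-2,0,70,0],
  [-2,0,90,0],
  [-2,0,105,0],
  [-2,0,115,0],
  [-2,0,115,0],
  [-2,0,115,0],
])

```text
time_s: 9.05
position: [0.5315, -0.1412, 0.0519]
tool_rot: [[-0.14, 0.99, 0.001], [0.99, 0.14, -0.0], [-0.0, 0.001, -1.0]]
ft_force: [0.5, 0.7, -0.8]
grip_width: 0.0449
```

```bash
python3 - <<'E'
from h import *
s=env.observe(); print(s['time_s'],s['position'],s['ft_force'],s['grip_width'],np.abs(s['qvel']).max())
A=env.get_image('wrist')[150:384,150:360];B=env.get_image('side')[60:210,200:340]
save('k',np.hstack([cv2.resize(A,(400,446)),cv2.resize(B,(400,446))]))
E
```

```text
9.05 [ 0.53154107 -0.14121231  0.05189275] [ 0.46899877  0.70362869 -0.76035431] 0.04485447500634097 0.6844486859253732
```

View pics/k.png

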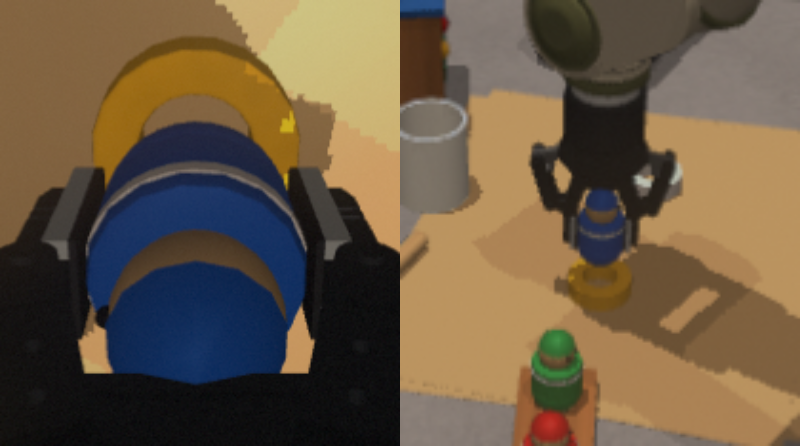

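The doll is centred above the ring, so I'll lower it slowly.

Call:
move_arm([
  [0,0,5,0],
  [0,0,10,0],
  [0,0,14,0],
  [0,0,17,0],
  [0,0,19,0],
  [0,0,20,0],
  [0,0,20,0],
  [0,0,20,0],
  [0,0,20,0],
])

```text
time_s: 10.05
position: [0.5313, -0.1415, 0.0315]
tool_rot: [[-0.14, 0.99, 0.0], [0.99, 0.14, -0.0], [-0.0, 0.0, -1.0]]
ft_force: [-0.2, -0.2, -0.5]
grip_width: 0.0451
```

Call:
move_arm([
  [0,0,1,0],
  [0,0,2,0],
  [0,0,2,0],
  [0,0,2,0],
])

```text
time_s: 10.45
position: [0.5314, -0.1414, 0.0297]
tool_rot: [[-0.14, 0.99, 0.001], [0.99, 0.14, -0.0], [-0.0, 0.001, -1.0]]
ft_force: [-0.2, 0.8, 5.1]
grip_width: 0.0452
```

There's 5 N of upward force at the expected height, so the doll is on the ring's edge. I'll release gently.

Call:
move_arm([
  [0,0,0,0],
  [0,0,0,0],
  [0,0,0,0],
  [0,0,0,0],
  [0,0,0,0],
  [0,0,0,0],
  [0,0,0,0],
  [0,0,0,0],
], grip=0, grip_force=20)

```text
time_s: 11.25
position: [0.5312, -0.1415, 0.0293]
tool_rot: [[-0.14, 0.99, 0.0], [0.99, 0.14, -0.0], [-0.0, 0.0, -1.0]]
ft_force: [0.3, 0.8, 0.6]
grip_width: 0.0854
```

```bash
python3 - <<'E'
from h import *
s=env.observe(); print(s['time_s'],s['position'],s['ft_force'],s['grip_width'],np.abs(s['qvel']).max())
A=env.get_image('wrist')[150:384,150:360];B=env.get_image('side')[60:210,200:340]
save('l',np.hstack([cv2.resize(A,(400,446)),cv2.resize(B,(400,446))]))
E
```

```text
11.25 [ 0.5312022  -0.14145215  0.02932467] [0.26987235 0.77579407 0.56541558] 0.08543164245488258 0.05234222329105111
```

View pics/l.png

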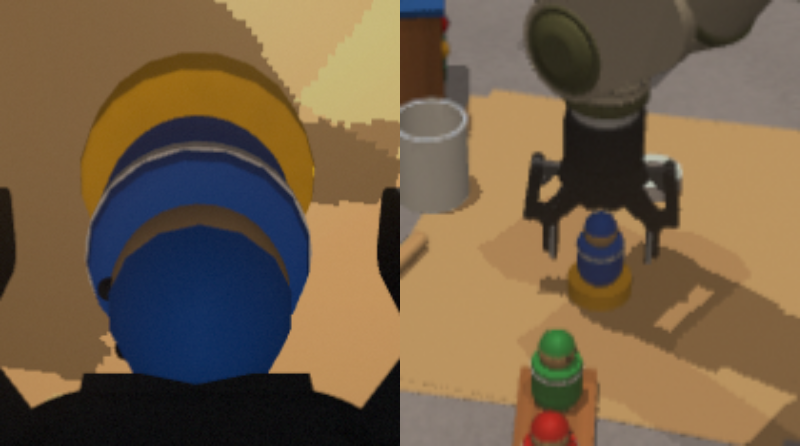

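The doll is seated and free, and the fingers stand clear on both sides. I'll pull straight up.

Call:
move_arm([
  [0,0,-10,0],
  [0,0,-25,0],
  [0,0,-50,0],
  [0,0,-80,0],
  [0,0,-115,0],
  [0,0,-150,0],
  [0,0,-185,0],
  [0,0,-200,0],
  [0,0,-200,0],
  [0,0,-200,0],
  [0,0,-200,0],
])

```text
time_s: 12.45
position: [0.5307, -0.1412, 0.2281]
tool_rot: [[-0.14, 0.99, -0.002], [0.99, 0.14, 0.001], [0.001, -0.002, -1.0]]
ft_force: [0.9, -0.1, -0.3]
grip_width: 0.0855
```

```bash
python3 - <<'E'
from h import *
s=env.observe(); print(s['time_s'],s['position'],s['ft_force'],np.abs(s['qvel']).max())
W=env.get_image('wrist');S=env.get_image('side')
for n in('doll_red','doll_green','doll_blue'): print(n,[(d['conf'],np.round(onplane('side',d['point'],.01),3).tolist()) for d in env.tip_of('side',n)])
print([(d['conf'],np.round(onplane('wrist',d['point'],.012,s),3).tolist()) for d in env.tip_of('wrist','doll_blue')])
b=cv2.cvtColor(W,cv2.COLOR_RGB2BGR)
for z,rad,col in((.061,.023,(0,0,255)),(.094,.001,(255,255,255)),(.02,.032,(0,255,0))):
    pts=np.array([proj('wrist',np.array([.531+rad*np.cos(a),-.141+rad*np.sin(a),z]),s)[::-1] for a in np.linspace(0,6.28,60)])
    cv2.polylines(b,[np.int32(pts+.5)],True,col,1)
b=b[90:240,180:330]
cv2.imwrite('pics/m.png',np.hstack([cv2.resize(b,(390,390)),cv2.resize(cv2.cvtColor(S[90:290,190:390],cv2.COLOR_RGB2BGR),(390,390))]))
E
```

```text
12.45 [ 0.53071134 -0.14121014  0.22811964] [ 0.90803813 -0.09169225 -0.30839189] 0.34614618291222765
doll_red [(0.96, [0.403, 0.153, 0.01]), (0.89, [0.514, 0.14, 0.01])]
doll_green [(0.75, [0.537, 0.025, 0.01])]
doll_blue [(0.57, [0.53, -0.15, 0.01]), (0.55, [0.483, 0.339, 0.01])]
[(0.76, [0.529, -0.145, 0.012])]
```

View pics/m.png

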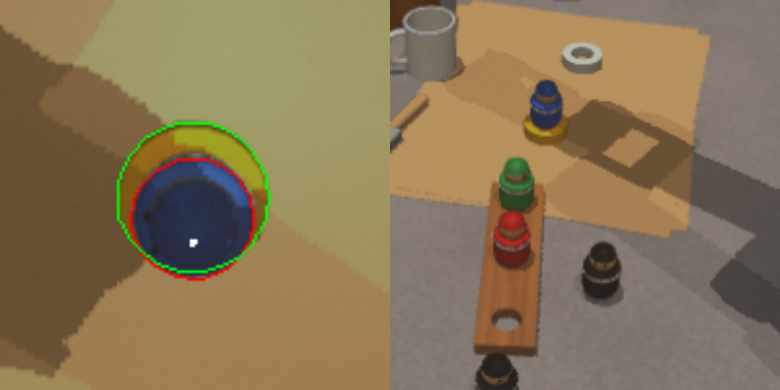

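The doll stands upright and centred in the yellow ring, and red and green are still in the rack. I'm handing it in.

```bash
python3 -c "
from rig import env
print(env.close_job())"
```

```text
the job is handed in; nothing more can be done
None
```

The blue doll is standing upright in the yellow ring stand, and the job is handed in at about 12.6 s. I gripped it by its straight side, jaws across the row, and lifted it straight out. I then lowered it into the ring until about 5 N of upward force showed contact, and only then opened the fingers and pulled straight up.

**Last checks:**
- **Blue doll:** the wrist picture shows its outline within about 1 mm of where a centred, upright doll should appear. The trained network put its base within about 5 mm of the ring's centre in the wrist view, and about 9 mm in the side view, which is less precise.
- **Red and green dolls:** both still stand upright in the rack. The side-view network readings differ from the starting ones by about 7 mm. That is within the 20 mm limit and about the scatter I saw between readings, so I can't say they moved less than that.
- **Failed measurement:** my first colour-based fit of the ring was wrong. I replaced it with the network's outline of the ring, and all three cameras agreed with that.

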